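# Lock the circuit-board turntable

### The arm

A 7-joint arm with a two-finger parallel gripper is mounted at the origin on the work surface. World frame = base frame: x ahead of the robot, y to its left, z up, the work surface at z = 0. Lengths are in m, angles in rad, forces in N, time in s.
With the tool pointing down it reaches from about 0.35 to 0.9 m from the base axis. Payload 19.9 kg.
Tool frame: the origin (TCP) lies at the very end of the fingers, on their centre line; the grasp point (between the pads) lies 19 mm behind it; z points along the fingers, y is the line along which they close (so a half turn about z gives the same grasp; the last joint's range is limited). The gripper opens to 94 mm and grips with 3 to 60 N. Pads are 16 mm wide; open, the fingers measure 119 mm over their backs; the gripper's body (75 mm by 177 mm) begins 78 mm behind the grasp point.
Start: joints at [-1.292, 0.417, -0.01, 1.614, 0.005, 1.111, -0.053], TCP at [0.196, 0.593, 0.205] pointing down, gripper open.
Joint ranges: [-2.81, 2.81], [-0.39, 2.02], [-1.27, 1.25], [0.06, 2.57], [-1.19, 4.33], [0.19, 2], [-2.82, 2.82]. Speed limits (rad/s): [1.89, 1.89, 2.39, 2.39, 3.01, 3.01, 3.01].

### API

Orientations are given as [roll, pitch, yaw] about the fixed x, y, z axes, in that order (R = Rz(yaw) Ry(pitch) Rx(roll)).
In Python, from rig import get_obs, capture, camera_info, finish_job gives the robot as it stands.
- The arm moves only by the tool jog_arm, never from a script. Its argument "moves" is a list of rows, each a list of 2 entries, a list of its own where there are three numbers: the shift along the tool's x, y, z in m, then the turn, a rotation vector about the tool's x, y, z in rad. A call has 1 to 8 rows; each row shifts and turns the commanded pose from where the row before left it, along the tool's axes as they then stand; what a row does not reach is not made up. A row lasts 1/10 s, in which the tool goes at most 50 mm and 8.59 degrees, less where a joint would pass 70% of its speed; a pose out of reach is approached as far as the arm can. A call is refused whole if a number of a shift passes 0.05 or a number of a turn 0.15, either way. A call with a gripper value outside its range is refused whole. "gripper" is the finger opening in m, from 0 to 0.094, set as the call begins (left out, the last holds). The fingers move at their own pace and stop on an object; "newtons" is the grip in N (left out, the last holds). Time passes only in rows, so rows that do not move let the fingers close. It gives the time, the measured TCP pose, the force, the opening and the grip force at its end, in the units of the state.
- get_obs(): the state, without advancing time (a new reading comes with each control period).
- capture(name): name is "scene" or "top" or "wrist"; returns the picture (420x560x3 uint8, red, green, blue); there is no depth.
- camera_info(name): a dict with "fx", "fy", "cx", "cy" (pixels), "D" ([k1, k2, p1, p2, k3] as OpenCV has them; the pictures are not rectified), "T" (4x4, takes a point from camera to world coordinates). Camera axes: x right, y down, z forward; pixel columns grow to the right and rows downward; lengths in m; the calibration is good to about 2 mm. A picture is of the moment at which its call begins: read the wrist's pose just before it. camera_info takes no time and is no camera call; for the wrist camera it gives the pose at the moment of the call.
- finish_job(): hands the job in; it is judged then, once.
The state is a dict: "clock": time; "joint_positions": joint angles; "joint_velocities": joint speeds; "effort": joint torques, N m; "eef_pos": TCP position; "eef_rot": TCP orientation; "contact_force": force on the tool from outside, world axes, zero at the start; "ft_torque": the same for the moment, N m; "width": opening from 0.0 (shut) to 1.0 (fully open); "gripper_force": force on a finger pad.
Only numpy, scipy, OpenCV 4.12 (cv2) and the standard library are available. Lean on these libraries where they do the work, as an engineer would, in place of code of your own. Each camera call takes 0.05 s, during which the arm holds its last target. There are 200 camera calls.

### The job

Lock the circuit-board turntable: with the fingertips, push its blue post round until the slot in the yellow disc faces the red bar, then push the bar by its upright tab through the slot until the tab is fully home against its guide, and take the hand away. Only push, and gently: do not pinch, lift or drag the turntable, and leave everything else on the bench where it is.

Things in the scene. Friction and masses are not known exactly. Their poses are not given: they have to be found in the camera images.
- holder: Board turntable, loose on the bench (z = 0), about 3.5 kg; a push over about 20 N slides it. Grey base 10 mm thick: a 140 mm round plus a 60 mm wide tongue along +y, ending 120 mm from the axis. Origin: under the base on the disc's vertical axis; z up; +y points from that axis along the red bar, outward to its tab. A green circuit board sits mid-disc: top 50 mm up, within 32 mm of the axis.
- disc (a joint): Angle of the yellow slotted disc about the holder's z, rad, counterclockwise from above positive, range -0.7 to 1.8. 0 = slot faces the bar (post on the holder's -y side). Starts at 0.5 to 1.5, so turn it clockwise seen from above. Friction (about 2 N at the post) keeps it where it is left. Off by more than about 0.1, the rim stops the bar after 8 mm; within that, the bar's round nose centres it.
- post_top (a point): Centre of the top of the blue round post by which the disc is turned: 14 mm diameter, upright, top 72 mm above the bench, free to touch from 30 mm up; it stands 76 mm from the disc's axis, straight opposite the slot, on a yellow lug (20 mm wide, top 26 mm up, ending 86 mm from the axis). Moves with the disc.
- slot_mouth (a point): Centre of the slot's outer mouth at the rim's top, 57 mm from the disc's axis. The disc is 116 mm across; its raised yellow rim, 22 mm wide in radius, top 32 mm above the bench, is broken by this one straight radial slot, 20 mm wide. Moves with the disc.
- bar (a joint): Travel of the red lock bar towards the disc's axis (holder's -y), m: 0 = drawn back (starts 0 to 0.004), 0.036 = fully home against its stop: the tab meets the aluminium guide and the nose is inside the rim. Friction about 1.5 N; it stays where left. Bar 14 mm wide, 12 mm high (19 to 31 mm above the bench), round nose.
- tab_top (a point): Centre of the top of the bar's upright red tab: plate 30 mm wide, 8 mm thick along the bar, 19 to 70 mm above the bench; 156 mm from the disc's axis at travel 0, 120 mm when home. Push its outer face (away from the disc). The guide it meets (50 mm wide, 40 mm high) stands 75 to 115 mm from the axis. Moves with the bar.
- bar_nose (a point): Foremost point of the bar's nose, at its top edge; 66 mm from the disc's axis when drawn back, 30 mm when home.
- solder_reel: Bystander: reel of solder standing on end, 54 mm diameter, 44 mm high; origin under its centre. Stands near the turntable.
- flux_jar: Bystander: small amber jar, 36 mm diameter, 50 mm high; origin under its centre. Stands near the turntable's tab.
- screwdriver: Bystander: screwdriver with orange handle lying on the bench, 150 mm long along its x; origin under its middle.
- parts_bin: Bystander: open blue parts bin, 100 by 140 by 50 mm; origin under its centre.
- meter: Bystander: yellow hand meter lying flat, 140 by 75 by 40 mm; origin under its centre.
- cleaner: Bystander: white bottle, 60 mm diameter, 150 mm high; origin under its centre.
- spare_board: Bystander: loose green circuit board, 90 by 60 mm, 15 mm high; origin under its centre.

How it is judged:
On the way, in this order (a step that is already met when the one before it is completed fails the run):
1. the disc's slot is turned to the bar while the bar is still drawn back (value of joint disc between -0.2 and 0.2 rad and value of joint bar below 0.014 m), for 0.1 s.
2. the bar is pushed through the slot (value of joint bar above 0.032 m), for 0.1 s.
At the end, for the whole second after the job is handed in: The bar is through the slot and home to within 4 mm of its stop, the disc stands within 0.09 rad of lined up, and the turntable is at rest, upright, within 30 mm of where it stood (value of joint bar above 0.032 m and value of joint disc between -0.09 and 0.09 rad and velocity of joint bar between -0.005 and 0.005 m/s and linear speed of holder below 0.01 m/s and distance of holder from where it was at the start of the episode below 0.03 m and angle between holder's own z axis and vertical below 0.05 rad); the robot touches nothing.
It fails at once if the turntable is lifted or dragged (height (world z) of holder above 0.012 m or distance of holder from where it was at the start of the episode above 0.03 m or angle between holder's own z axis and vertical above 0.12 rad).
It fails at once if the post or the tab is pinched or rammed on the way (over 38 N from the fingers before the bar is home) (contact force between the fingers and holder above 38 N and value of joint bar below 0.03 m).
It fails at once if the turntable is rammed (over 80 N from the fingers) (contact force between the fingers and holder above 80 N).
It fails at once if a bystander is lifted, carried or pushed over 30 mm (distance of any of solder_reel, flux_jar, screwdriver, parts_bin, meter, cleaner, spare_board from where it was at the start of the episode above 0.03 m).
It also fails if it takes over 54 s, if anything falls off the work surface, if the arm or the gripper's body presses on something with over 40 N, if the wrist force passes 120 N, or if a joint passes its speed limit or range.

## Working session

There is one attempt and no reset: what is moved stays moved. The work goes in short steps, Python scripts to look and compute and a tool call to move; the robot and the scene stay as the last step left them, time stands still between calls to the robot, and variables do not carry over. Pictures are saved under pics/ and viewed, at most 13 in all, crops included, and the job is handed in when it is done.

Besides the shell and the picture viewer there is one more tool, called by a JSON object that holds its "fn" and its "kwargs". jog_arm: Moves the arm, as the interface text tells. Its arguments: {"type":"object","properties":{"moves":{"type":"array"},"gripper":{"type":"number"},"newtons":{"type":"number"}},"required":["moves"]}

```bash
mkdir -p pics; python3 - <<'E'
from rig import *
import cv2
o=get_obs();print(o['clock'],o['eef_pos'],o['eef_rot'],o['width'])
for n in("top","scene"):
    cv2.imwrite(f"pics/{n}0.png",capture(n)[:,:,::-1]); c=camera_info(n);print(n,c['fx'],c['D'],c['T'])
E
```

```text
0.0 [0.19635959 0.59296347 0.2048221 ] [-3.14040166e+00  8.88103589e-05  2.82181498e+00] 1.0014754605781286
top 389.6189171617242 [-0.11125572  0.          0.          0.          0.        ] [[-0.1049213  -0.973993    0.20082123  0.36650096]
 [-0.9944782   0.10232282 -0.02330549 -0.00391265]
 [ 0.00215079 -0.20215758 -0.97935065  1.02988545]
 [ 0.          0.          0.          1.        ]]
scene 413.61180561903285 [-0.09460422  0.          0.          0.          0.        ] [[-0.17406739  0.54403345 -0.82080945  1.45021698]
 [ 0.9846925   0.1037912  -0.14002881  0.13933405]
 [ 0.00901244 -0.83261936 -0.55377232  0.6997059 ]
 [ 0.          0.          0.          1.        ]]
```

View pics/top0.png

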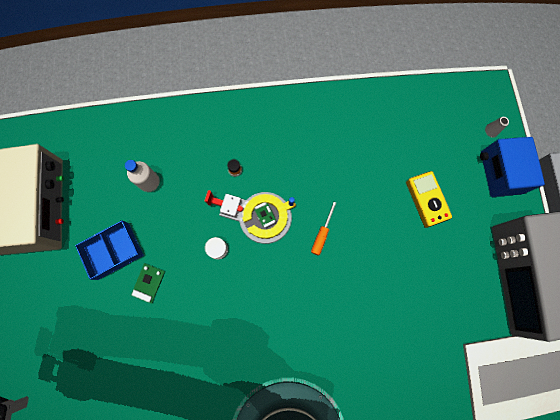

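View pics/scene0.png

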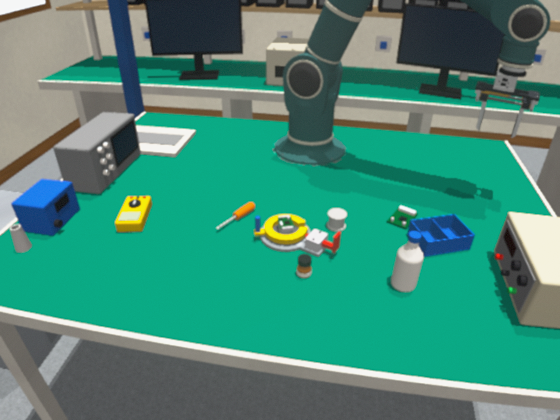

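The top view shows the turntable at about (265,217), its red tab at (208,198) and its blue post at (292,204). The white reel is at (217,247) and the jar at (235,167). Next I'll measure these by colour.

```bash
cat > h.py <<'E'
from rig import *
import cv2, numpy as np
def ray(n,px,z,c=None):
    c=c or camera_info(n)
    K=np.array([[c['fx'],0,c['cx']],[0,c['fy'],c['cy']],[0,0,1]])
    u=cv2.undistortPoints(np.array([[px]],float),K,np.array(c['D']))[0,0]
    T=np.array(c['T']);d=T[:3,:3]@[u[0],u[1],1];p=T[:3,3]
    return p+d*(z-p[2])/d[2]
def blobs(img,col,minA=8):
    h=cv2.cvtColor(img,cv2.COLOR_RGB2HSV)
    lo,hi={'red':((173,150,80),(180,255,255)),'red2':((0,170,90),(5,255,255)),'blue':((105,130,50),(125,255,255)),'yel':((22,130,90),(34,255,255))}[col]
    m=cv2.inRange(h,lo,hi)
    if col=='red': m|=cv2.inRange(h,(0,170,90),(5,255,255))
    n,l,s,ce=cv2.connectedComponentsWithStats(m)
    return [(s[i].tolist(),ce[i]) for i in range(1,n) if s[i][4]>=minA],l
E
python3 - <<'E'
from h import *
im=capture("top")
for c,z in(('red',.07),('blue',.072),('yel',.032)):
    for s,ce in blobs(im,c)[0]:
        if 190<ce[0]<340 and 140<ce[1]<270: print(c,s,ce.round(1),ray("top",ce,z).round(3))
for p,z in(((208,193),.07),((292,203),.072),((265,214),.03),((217,245),.044),((234,164),.05)):print(p,ray("top",p,z).round(3))
cv2.imwrite("pics/c1.png",cv2.resize(im[140:270,180:350,::-1],None,fx=4.5,fy=4.5,interpolation=cv2.INTER_CUBIC))
E
```

```text
red [205, 190, 6, 12, 36] [207.5 195.8] [0.617 0.14  0.07 ]
red [211, 197, 12, 9, 68] [216.2 201. ] [0.601 0.119 0.07 ]
red [237, 205, 6, 7, 25] [239.4 208.2] [0.576 0.062 0.07 ]
blue [289, 197, 5, 9, 35] [291.  200.9] [ 0.581 -0.07   0.072]
yel [243, 194, 50, 44, 943] [266.9 214.9] [ 0.56  -0.005  0.032]
(208, 193) [0.624 0.138 0.07 ]
(292, 203) [ 0.576 -0.071  0.072]
(265, 214) [ 0.563 -0.001  0.03 ]
(217, 245) [0.493 0.129 0.044]
(234, 164) [0.701 0.067 0.05 ]
```

View pics/c1.png

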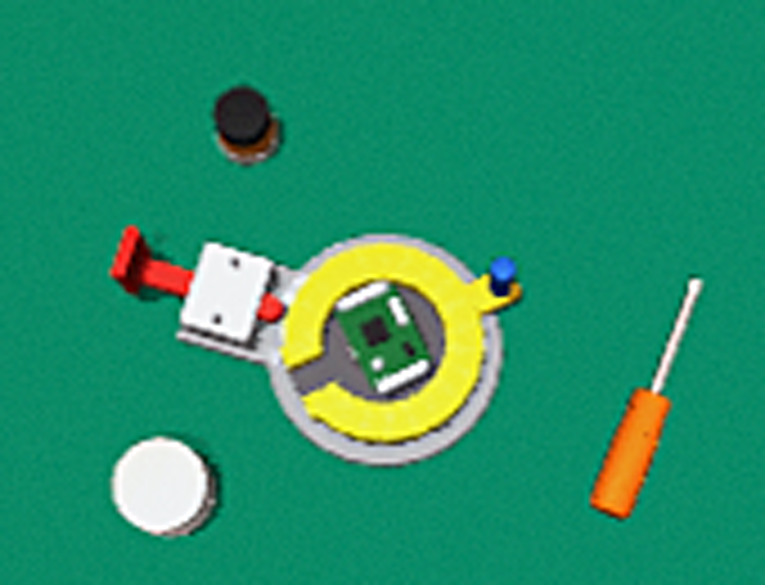

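The crop shows the disc's slot at lower left and the post at upper right, about 0.58 rad counterclockwise of lined up. The tab points left. I'll close the fingers and go above the turntable for a close look.

{"fn": "jog_arm", "kwargs": {"moves": [[[-0.033, -0.028, -0.006], [0, 0, 0]], [[-0.033, -0.028, -0.006], [0, 0, 0]], [[-0.033, -0.028, -0.006], [0, 0, 0]], [[-0.033, -0.028, -0.006], [0, 0, 0]], [[-0.033, -0.028, -0.006], [0, 0, 0]], [[-0.033, -0.028, -0.006], [0, 0, 0]], [[-0.033, -0.028, -0.006], [0, 0, 0]], [[-0.033, -0.028, -0.006], [0, 0, 0]]], "gripper": 0, "newtons": 10}}

```text
clock: 0.95
eef_pos: [0.3772, 0.296, 0.2537]
eef_rot: [3.142, -0.0, 2.822]
contact_force: [0.6, 0.6, -1.0]
width: 0.355
gripper_force: 0.0
```

{"fn": "jog_arm", "kwargs": {"moves": [[[-0.033, -0.028, -0.006], [0, 0, 0]], [[-0.033, -0.028, -0.006], [0, 0, 0]], [[-0.033, -0.028, -0.006], [0, 0, 0]], [[-0.033, -0.028, -0.006], [0, 0, 0]], [[-0.033, -0.028, -0.006], [0, 0, 0]], [[-0.033, -0.028, -0.006], [0, 0, 0]], [[-0.033, -0.028, -0.006], [0, 0, 0]], [[-0.033, -0.028, -0.006], [0, 0, 0]]]}}

```text
clock: 1.75
eef_pos: [0.5574, 0.0004, 0.3017]
eef_rot: [3.142, 0.0, 2.822]
contact_force: [-0.2, 1.6, 0.7]
width: 0.005
gripper_force: 0.0
```

```bash
python3 - <<'E'
from h import *
o=get_obs();print(o['clock'],o['eef_pos'],o['eef_rot'],o['contact_force'])
c=camera_info("wrist");im=capture("wrist");cv2.imwrite("pics/w1.png",im[:,:,::-1]);print(c['T'])
for k,z in(('red',.07),('blue',.072),('yel',.032)):
    for s,ce in blobs(im,k,60)[0]: print(k,s,ce.round(1),ray("wrist",ce,z,c).round(3))
E
```

```text
1.75 [5.57431422e-01 4.48282810e-04 3.01739479e-01] [3.14154823e+00 7.30697035e-05 2.82207924e+00] [-0.18125282  1.60451167  0.65772189]
[[ 3.12808306e-01  9.20964052e-01  2.32327739e-01  4.90514239e-01]
 [ 9.49816215e-01 -3.03395883e-01 -7.61583587e-02  2.26309424e-02]
 [ 3.48168939e-04  2.44491621e-01 -9.69651342e-01  4.82081909e-01]
 [ 0.00000000e+00  0.00000000e+00  0.00000000e+00  1.00000000e+00]]
red [372, 185, 23, 13, 220] [383.5 190.1] [0.603 0.115 0.07 ]
red [400, 186, 9, 23, 140] [404.  197.3] [0.619 0.137 0.07 ]
blue [509, 8, 51, 102, 2994] [541.8  59.8] [0.514 0.323 0.072]
blue [227, 214, 12, 17, 134] [232.7 222.3] [ 0.584 -0.07   0.072]
blue [507, 400, 25, 8, 97] [522.  404.9] [0.976 0.234 0.072]
yel [227, 139, 97, 86, 3092] [273.5 188.5] [ 0.566 -0.012  0.032]
yel [289, 142, 19, 14, 116] [297.9 148.2] [0.527 0.034 0.032]
yel [0, 242, 45, 77, 1390] [ 18.5 282.5] [ 0.581 -0.403  0.032]
```

View pics/w1.png

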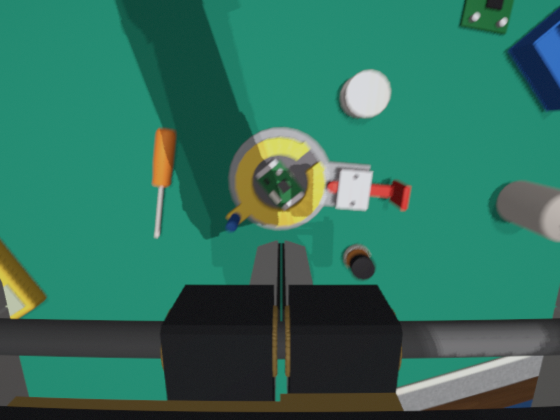

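The wrist view shows the disc centre near (280,180), the top of the post near (231,226), and the tab's top face near (405,197). I'll compute positions and the tool-frame steps from these.

```bash
cat >> h.py <<'E'
def tool(d):
    from scipy.spatial.transform import Rotation as R
    return R.from_euler('xyz',get_obs()['eef_rot']).inv().apply(d)
E
python3 - <<'E'
from h import *
from scipy.optimize import least_squares
c=camera_info("wrist");im=capture("wrist")
b,l=blobs(im,'yel',60)
m=np.isin(l,[l[int(y),int(x)] for x,y in [(300,210),(250,180),(298,148)]])&(l>0)
pts=np.argwhere(m)[:,::-1]; P=np.array([ray("wrist",p,.032,c)[:2] for p in pts if 130<p[1]<230 and 220<p[0]<330])
# rim outer: farthest points per angle bin, robust circle of radius .058
c0=np.array([.562,-.002])
for _ in range(5):
    d=P-c0;a=np.arctan2(d[:,1],d[:,0]);r=np.hypot(*d.T);E=[]
    for k in np.arange(-np.pi,np.pi,.15):
        i=np.where((a>=k)&(a<k+.15))[0]
        if len(i) and r[i].max()>.045:E.append(P[i[r[i].argmax()]])
    E=np.array(E);c0=least_squares(lambda q:np.hypot(*(E-q).T)-.058,c0,loss='soft_l1',f_scale=.001).x
print('axis',c0,np.round(np.hypot(*(E-c0).T),3))
post=ray("wrist",(231,226),.072,c)[:2]
print('grey',ray("wrist",(280,179),.01,c),'post',post,'r',np.hypot(*(post-c0)))
for p in((409,187),(404,208),(406,197)):print(p,ray("wrist",p,.07,c))
t=ray("wrist",(406,197),.07,c)[:2]-c0;print(np.hypot(*t),np.degrees(np.arctan2(t[1],t[0])),np.degrees(np.arctan2(*(post-c0)[::-1])))
cv2.imwrite("pics/w2.png",cv2.resize(im[120:280,210:430,::-1],None,fx=3.6,fy=3.6,interpolation=cv2.INTER_CUBIC))
E
```

```text
axis [ 0.56026093 -0.00082157] [0.057 0.057 0.057 0.057 0.057 0.057 0.057 0.056 0.056 0.057 0.057 0.081
 0.084 0.073 0.057 0.057 0.057 0.056 0.057 0.056 0.057 0.057 0.057 0.057
 0.057 0.057 0.057 0.057 0.058 0.057 0.057 0.06  0.058 0.057 0.057 0.057
 0.057 0.058 0.057]
grey [ 0.56330547 -0.00871077  0.01      ] post [ 0.5898663  -0.08062016] r 0.08511341049447575
(409, 187) [0.61253688 0.13820408 0.07      ]
(404, 208) [0.63590037 0.12631283 0.07      ]
(406, 197) [0.62333687 0.13186204 0.07      ]
0.1469132883521326 64.57423817043491 -69.6450897224939
```

View pics/w2.png

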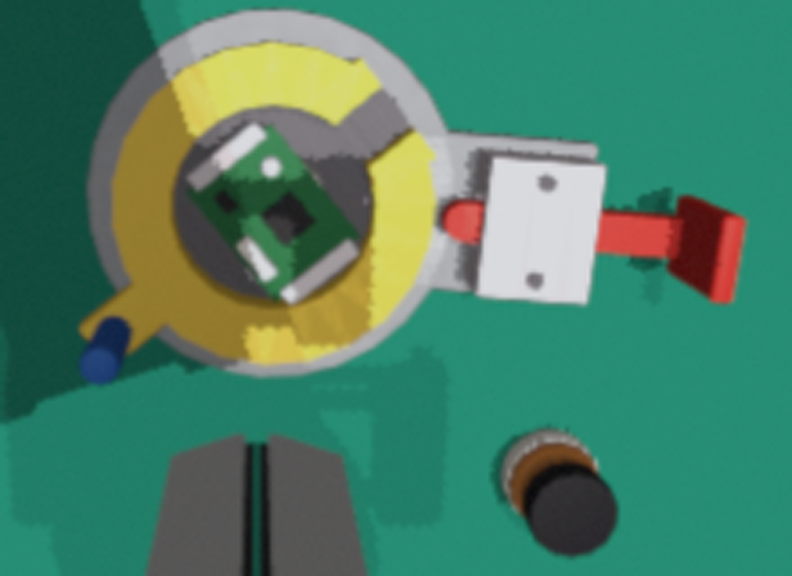

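```bash
python3 - <<'E'
from h import *
c=camera_info("wrist");a=np.array([.5605,-.001])
for p in((237.8,220.6),(413,191.7)):
    q=ray("wrist",p,.072 if p[0]<300 else .07,c)[:2];d=q-a;print(q,np.hypot(*d),np.degrees(np.arctan2(d[1],d[0])))
    if p[0]>300: h=np.degrees(np.arctan2(d[1],d[0]))
u=np.array([np.cos(np.radians(h)),np.sin(np.radians(h))]);print('target post',a-.076*u,'tabtop',a+.156*u,a+.12*u)
E
```

```text
[ 0.58441426 -0.06741182] 0.0705862731522941 -70.19653436757359
[0.61813247 0.14403123] 0.15606267706186316 68.32812969003581
target post [ 0.53243392 -0.07162786] tabtop [0.61810933 0.14397298] [0.60481487 0.11051768]
```

Axis is at about (0.5605, -0.001), with the bar heading 68.3° and the disc at about 0.7 rad. The post goes from (0.585,-0.072) to (0.5325,-0.0715). I'll come down on the post's +x side.

{"fn": "jog_arm", "kwargs": {"moves": [[[-0.0235, -0.0145, 0.02], [0, 0, 0]], [[-0.0235, -0.0145, 0.02], [0, 0, 0]], [[-0.0235, -0.0145, 0.02], [0, 0, 0]], [[-0.0235, -0.0145, 0.02], [0, 0, 0]], [[0, 0, 0.044], [0, 0, 0]], [[0, 0, 0.044], [0, 0, 0]], [[0, 0, 0.044], [0, 0, 0]], [[0, 0, 0.044], [0, 0, 0]]]}}

```text
clock: 2.65
eef_pos: [0.6275, -0.082, 0.0436]
eef_rot: [3.142, -0.0, 2.822]
contact_force: [-0.0, -0.1, 0.6]
width: 0.008
gripper_force: 0.0
```

{"fn": "jog_arm", "kwargs": {"moves": [[[0.006, 0, 0], [0, 0, 0]], [[0.006, 0, 0], [0, 0, 0]], [[0.004, 0, 0], [0, 0, 0]], [[0.002, 0, 0], [0, 0, 0]]]}}

```text
clock: 3.05
eef_pos: [0.6115, -0.0766, 0.0479]
eef_rot: [3.14, 0.003, 2.822]
contact_force: [0.3, -0.2, -0.1]
width: 0.007
gripper_force: 0.0
```

```bash
python3 - <<'E'
from h import *
o=get_obs();print(o['clock'],o['eef_pos'],o['contact_force'])
im=capture("top");cv2.imwrite("pics/t2.png",cv2.resize(im[140:270,180:350,::-1],None,fx=4.5,fy=4.5,interpolation=cv2.INTER_CUBIC))
for p in((148,190),(143,175)):print('cleaner',ray("top",p,0),ray("top",p,.1))
E
```

```text
3.05 [ 0.61154554 -0.07664153  0.04789377] [ 0.25116105 -0.2385542  -0.14100293]
cleaner [0.66953658 0.31405528 0.        ] [0.64011237 0.28318118 0.1       ]
cleaner [0.71435436 0.32681435 0.        ] [0.68057843 0.29470136 0.1       ]
```

View pics/t2.png

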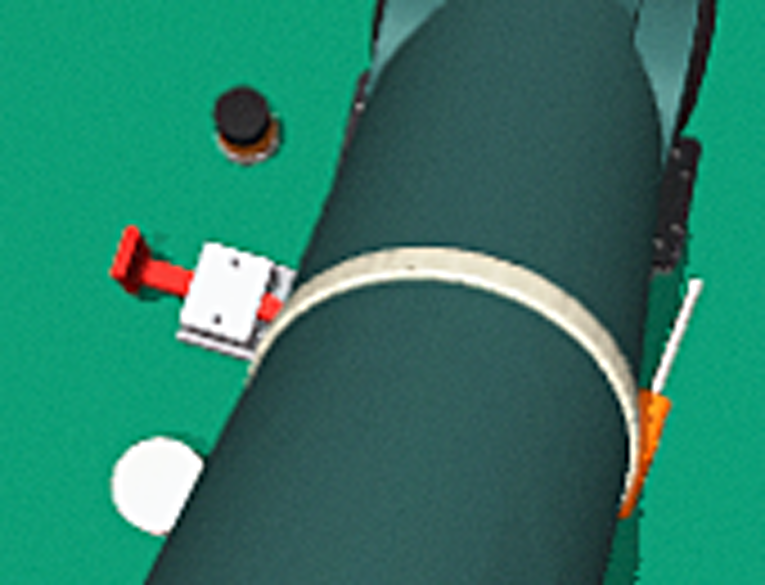

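The arm hides the turntable from the top camera, but the bar and tab are unchanged. I'll push along -x in small steps and watch the force.

{"fn": "jog_arm", "kwargs": {"moves": [[[0.003, -0.001, 0], [0, 0, 0]], [[0.003, -0.001, 0], [0, 0, 0]], [[0.003, -0.001, 0], [0, 0, 0]], [[0.003, -0.001, 0], [0, 0, 0]], [[0.003, -0.001, 0], [0, 0, 0]], [[0.003, -0.001, 0], [0, 0, 0]], [[0.003, -0.001, 0], [0, 0, 0]]]}}

```text
clock: 3.8
eef_pos: [0.5892, -0.0792, 0.046]
eef_rot: [-3.14, 0.003, 2.82]
contact_force: [3.3, -7.8, -0.3]
width: 0.003
gripper_force: 3.1
```

{"fn": "jog_arm", "kwargs": {"moves": [[[0.003, -0.001, 0], [0, 0, 0]], [[0.003, -0.001, 0], [0, 0, 0]], [[0.003, -0.001, 0], [0, 0, 0]], [[0.003, -0.001, 0], [0, 0, 0]], [[0.003, -0.001, 0], [0, 0, 0]], [[0.003, -0.001, 0], [0, 0, 0]], [[0.003, -0.001, 0], [0, 0, 0]]]}}

```text
clock: 4.5
eef_pos: [0.5662, -0.0769, 0.0455]
eef_rot: [3.142, -0.0, 2.822]
contact_force: [1.7, -1.5, 0.0]
width: 0.002
gripper_force: 0.9
```

```bash
python3 - <<'E'
from h import *
o=get_obs();print(o['clock'],o['eef_pos'],o['contact_force'])
c=camera_info("wrist");im=capture("wrist");cv2.imwrite("pics/w3.png",im[:,:,::-1])
E
```

```text
4.5 [ 0.5662213  -0.07687066  0.04545049] [ 1.69992511 -1.5000592   0.00536796]
```

View pics/w3.png

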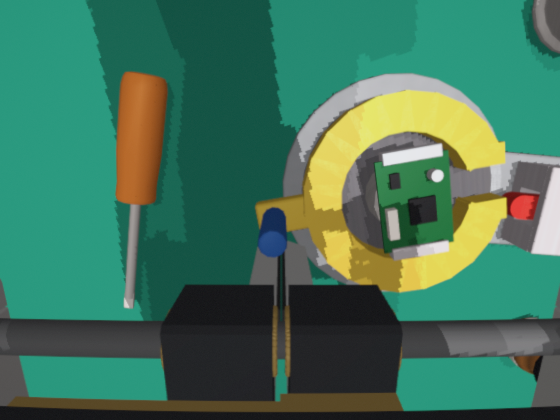

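The post at (273,228) is turning with the fingers. The slot at about (480,180) still sits a little counterclockwise of the nose at (522,207), so I'll keep pushing.

{"fn": "jog_arm", "kwargs": {"moves": [[[0.003, -0.001, 0], [0, 0, 0]], [[0.003, -0.001, 0], [0, 0, 0]], [[0.003, -0.001, 0], [0, 0, 0]], [[0.003, -0.001, 0], [0, 0, 0]], [[0.003, -0.001, 0], [0, 0, 0]], [[0, 0, 0], [0, 0, 0]]]}}

```text
clock: 5.15
eef_pos: [0.5502, -0.0771, 0.0455]
eef_rot: [-3.141, -0.0, 2.822]
contact_force: [0.1, 0.4, 0.4]
width: 0.003
gripper_force: 0.0
```

```bash
python3 - <<'E'
from h import *
o=get_obs();print(o['clock'],o['eef_pos'],o['contact_force'])
c=camera_info("wrist");im=capture("wrist");cv2.imwrite("pics/w4.png",im[:,:,::-1])
E
```

```text
5.15 [ 0.55017053 -0.07708403  0.04547765] [0.12926618 0.41826372 0.42859928]
```

View pics/w4.png

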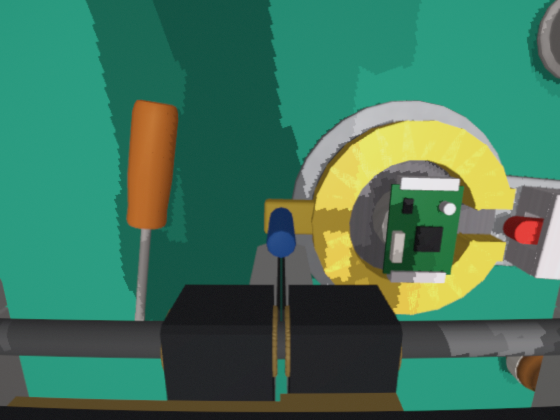

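The slot, with edges at (505,208) and (498,240), is nearly in front of the nose at (515,230). I'll compute the remaining angle.

```bash
python3 - <<'E'
from h import *
from scipy.optimize import least_squares
c=camera_info("wrist");im=capture("wrist")
h=cv2.cvtColor(im,cv2.COLOR_RGB2HSV);m=cv2.inRange(h,(20,110,90),(34,255,255));r=cv2.inRange(h,(0,170,90),(5,255,255))|cv2.inRange(h,(174,150,90),(180,255,255))
ys,xs=np.nonzero(m[:330]);P=np.array([ray("wrist",p,.032,c)[:2] for p in zip(xs,ys)])
hull=lambda q:np.hypot(*(P-q).T)
c0=np.array([.5605,-.001])
for _ in range(6):
    d=P-c0;a=np.arctan2(d[:,1],d[:,0]);rr=np.hypot(*d.T);E=np.array([P[i[rr[i].argmax()]] for k in np.arange(-3.14,3.14,.12) for i in [np.where((a>=k)&(a<k+.12)&(rr<.064))[0]] if len(i)])
    c0=least_squares(lambda q:np.hypot(*(E-q).T)-.0575,c0,loss='soft_l1',f_scale=.001).x
print('axis',c0)
d=P-c0;a=np.degrees(np.arctan2(d[:,1],d[:,0]));rr=np.hypot(*d.T)
for R in(.042,.046,.05,.054):
    s=np.sort(a[(abs(rr-R)<.0015)&(a>20)&(a<120)]);g=np.diff(s);i=g.argmax();print(R,s[i],s[i+1],(s[i]+s[i+1])/2)
s=np.argwhere(r>0)[:,::-1];Q=np.array([ray("wrist",p,.031,c)[:2] for p in s]);Q=Q[(np.hypot(*(Q-c0).T)<.09)]
d=Q-c0;print('nose',Q.mean(0),np.degrees(np.arctan2(d.mean(0)[1],d.mean(0)[0])),np.hypot(*d.T).min())
E
```

```text
axis [ 5.59339874e-01 -2.25825656e-04]
0.042 61.54955228800683 82.54545654374898 72.04750441587791
0.046 62.32078403369921 81.59648423167101 71.95863413268512
0.05 61.9672405388129 80.7974912124565 71.3823658756347
0.054 60.57353417852712 80.11570837309493 70.34462127581102
nose [0.58539688 0.06302231] 67.60928504957832 0.055927972937818024
```

{"fn": "jog_arm", "kwargs": {"moves": [[[0.002, -0.0005, 0], [0, 0, 0]], [[0.002, -0.0005, 0], [0, 0, 0]], [[0, 0, 0], [0, 0, 0]]]}}

```text
clock: 5.55
eef_pos: [0.5464, -0.0767, 0.0455]
eef_rot: [-3.142, -0.0, 2.822]
contact_force: [0.7, -0.8, 0.2]
width: 0.01
gripper_force: 0.2
```

```bash
cat > m.py <<'E'
from h import *
c=camera_info("wrist");im=capture("wrist");o=get_obs();print(o['clock'],o['eef_pos'],o['contact_force'])
h=cv2.cvtColor(im,cv2.COLOR_RGB2HSV);m=cv2.inRange(h,(20,110,90),(34,255,255))
ys,xs=np.nonzero(m[:330]);P=np.array([ray("wrist",p,.032,c)[:2] for p in zip(xs,ys)])
c0=np.array([.5595,-.0005])
d=P-c0;a=np.degrees(np.arctan2(d[:,1],d[:,0]));rr=np.hypot(*d.T)
for R in(.042,.046,.05,.054):
    s=np.sort(a[(abs(rr-R)<.0015)&(a>20)&(a<120)]);g=np.diff(s);i=g.argmax();print(R,s[i],s[i+1],(s[i]+s[i+1])/2)
E
python3 m.py
```

```text
5.6 [ 0.54639285 -0.07674919  0.04547397] [ 0.64100405 -1.1645051  -0.11539722]
0.042 58.80733011478756 80.01394160242134 69.41063585860445
0.046 59.71890130856601 79.27336816894234 69.49613473875418
0.05 59.311684757324514 77.96823142230909 68.6399580898168
0.054 58.21805736119419 77.55302853712281 67.8855429491585
```

The slot is at about 68.8°, against a bar heading of about 68°, so it's lined up. I'll back off and lift, then turn the hand about 87° so tool +x points along the bar's push direction.

{"fn": "jog_arm", "kwargs": {"moves": [[[-0.01, 0, 0], [0, 0, 0]], [[-0.01, 0, 0], [0, 0, 0]], [[0, 0, -0.04], [0, 0, 0]], [[0, 0, -0.04], [0, 0, 0]], [[0, 0, -0.04], [0, 0, 0]], [[0, 0, -0.04], [0, 0, -0.136]], [[0, 0, 0], [0, 0, -0.1375]], [[0, 0, 0], [0, 0, -0.1375]]]}}

```text
clock: 6.4
eef_pos: [0.5668, -0.0834, 0.2069]
eef_rot: [-3.141, 0.002, -3.045]
contact_force: [-0.2, -0.4, -1.0]
width: 0.001
gripper_force: 0.0
```

{"fn": "jog_arm", "kwargs": {"moves": [[[0, 0, 0], [0, 0, -0.1375]], [[0, 0, 0], [0, 0, -0.1375]], [[0, 0, 0], [0, 0, -0.1375]], [[0, 0, 0], [0, 0, -0.1375]], [[0, 0, 0], [0, 0, -0.1375]], [[0, 0, 0], [0, 0, -0.1375]], [[0, 0, 0], [0, 0, -0.1375]], [[0, 0, 0], [0, 0, -0.1375]]]}}

```text
clock: 7.2
eef_pos: [0.5655, -0.0831, 0.2034]
eef_rot: [3.137, -0.003, -2.015]
contact_force: [-1.0, 0.1, -1.0]
width: 0.006
gripper_force: 0.0
```

```bash
python3 - <<'E'
from h import *
o=get_obs();print(o['clock'],o['eef_pos'],o['eef_rot'],o['joint_positions'])
u=np.array([np.cos(np.radians(68.2)),np.sin(np.radians(68.2))]);t=np.array([.56,-.0005])+.195*u
print(t,tool(np.r_[t,.045]-o['eef_pos']))
cv2.imwrite("pics/w5.png",capture("wrist")[:,:,::-1])
E
```

```text
7.2 [ 0.5655033  -0.08309434  0.20335746] [ 3.13699079e+00 -2.93007078e-03 -2.01548815e+00] [ 0.02616367  0.32721146  0.08080167  1.75064249 -0.02818627  1.07021896
  2.81325448]
[0.63241673 0.18055474] [-0.26725509  0.05228513  0.15781734]
```

View pics/w5.png

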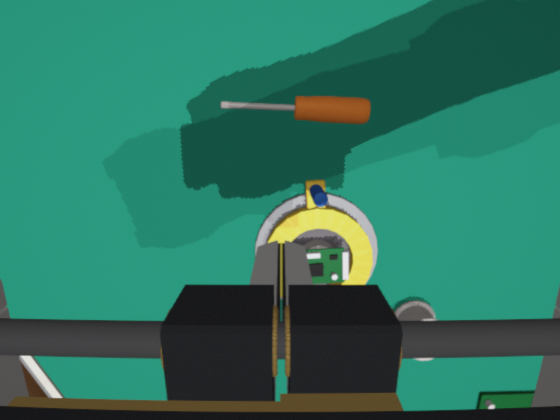

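The disc stays lined up, with the post at (318,195). Joint 7 is close to its limit, so I'll unwind half a turn the other way.

{"fn": "jog_arm", "kwargs": {"moves": [[[0, 0, 0], [0, 0, 0.1464]], [[0, 0, 0], [0, 0, 0.1464]], [[0, 0, 0], [0, 0, 0.1464]], [[0, 0, 0], [0, 0, 0.1464]], [[0, 0, 0], [0, 0, 0.1464]], [[0, 0, 0], [0, 0, 0.1464]], [[0, 0, 0], [0, 0, 0.1464]]]}}

```text
clock: 7.95
eef_pos: [0.5653, -0.0837, 0.2035]
eef_rot: [3.141, -0.005, -3.055]
contact_force: [-0.1, -0.0, -0.7]
width: 0.005
gripper_force: 0.0
```

{"fn": "jog_arm", "kwargs": {"moves": [[[0, 0, 0], [0, 0, 0.1464]], [[0, 0, 0], [0, 0, 0.1464]], [[0, 0, 0], [0, 0, 0.1464]], [[0, 0, 0], [0, 0, 0.1464]], [[0, 0, 0], [0, 0, 0.1464]], [[0, 0, 0], [0, 0, 0.1464]], [[0, 0, 0], [0, 0, 0.1464]]]}}

```text
clock: 8.65
eef_pos: [0.5653, -0.0836, 0.2036]
eef_rot: [-3.138, -0.003, 2.204]
contact_force: [0.2, 0.4, 0.3]
width: 0.005
gripper_force: 0.0
```

{"fn": "jog_arm", "kwargs": {"moves": [[[0, 0, 0], [0, 0, 0.1464]], [[0, 0, 0], [0, 0, 0.1464]], [[0, 0, 0], [0, 0, 0.1464]], [[0, 0, 0], [0, 0, 0.1464]], [[0, 0, 0], [0, 0, 0.1464]], [[0, 0, 0], [0, 0, 0.1464]], [[0, 0, 0], [0, 0, 0.1464]]]}}

```text
clock: 9.35
eef_pos: [0.5654, -0.0836, 0.2038]
eef_rot: [-3.138, 0.002, 1.179]
contact_force: [-0.0, -0.0, -0.2]
width: 0.003
gripper_force: 0.0
```

```bash
cat > g.py <<'E'
from h import *
o=get_obs();print(o['clock'],o['eef_pos'],o['eef_rot'],o['joint_positions'])
u=np.array([np.cos(np.radians(68.2)),np.sin(np.radians(68.2))]);t=np.array([.56,-.0005])+.195*u
print(t,tool(np.r_[t,.045]-o['eef_pos']))
E
python3 g.py
```

```text
9.35 [ 0.56540602 -0.08356636  0.20378922] [-3.13758460e+00  1.78556184e-03  1.17913011e+00] [-0.41306629  0.3798945   0.64361264  1.7656327  -0.25330856  1.08470241
 -0.07490787]
[0.63241673 0.18055474] [ 0.26998337 -0.03825159  0.15846198]
```

{"fn": "jog_arm", "kwargs": {"moves": [[[0.045, -0.0064, 0], [0, 0, 0]], [[0.045, -0.0064, 0], [0, 0, 0]], [[0.045, -0.0064, 0], [0, 0, 0]], [[0.045, -0.0064, 0], [0, 0, 0]], [[0.045, -0.0064, 0], [0, 0, 0]], [[0.045, -0.0064, 0], [0, 0, 0]], [[0, 0, 0], [0, 0, 0]]]}}

```text
clock: 10.05
eef_pos: [0.6306, 0.1889, 0.2024]
eef_rot: [-3.136, 0.001, 1.193]
contact_force: [0.9, 0.1, -1.1]
width: 0.003
gripper_force: 0.0
```

```bash
python3 g.py; python3 - <<'E'
from h import *
cv2.imwrite("pics/w6.png",capture("wrist")[:,:,::-1])
E
```

```text
10.05 [0.6306467  0.1888873  0.20242225] [-3.13617689e+00  5.51035463e-04  1.19349116e+00] [-0.71584862  0.53217018  0.5477524   1.53674094 -0.29521736  1.16041438
 -0.48714827]
[0.63241673 0.18055474] [-0.0070076   0.00556789  0.15739829]
```

View pics/w6.png

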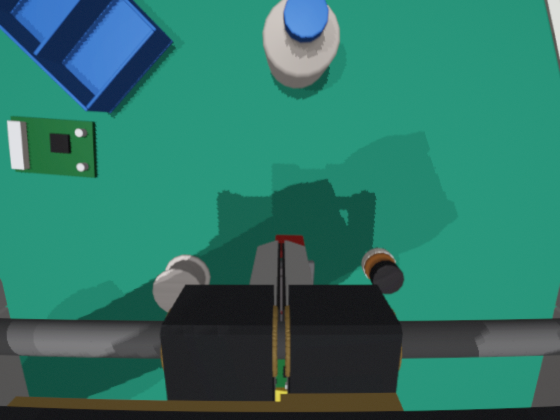

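The red tab shows at (290,240) just past the fingertips. The bottle, reel and jar are all clear. I'll check the tab's position.

```bash
python3 - <<'E'
from h import *
im=capture("wrist");c=camera_info("wrist");p=np.array(get_obs()['eef_pos'])
for s,ce in blobs(im,'red',20)[0]:
    print(s,ce)
    for q in((s[0],s[1]),(s[0]+s[2],s[1]),(s[0]+s[2]/2,s[1])):
        w=ray("wrist",q,.07,c);print(q,w.round(4),tool(w-p).round(4))
E
```

```text
[275, 232, 28, 13, 221] [288.62895928 236.93665158]
(275, 232) [0.6147 0.1582 0.07  ] [-0.0282 -0.0051  0.133 ]
(303, 232) [0.639  0.1484 0.07  ] [-0.0281  0.0211  0.1329]
(289.0, 232) [0.6269 0.1533 0.07  ] [-0.0281  0.008   0.133 ]
```

{"fn": "jog_arm", "kwargs": {"moves": [[[0, 0.0017, 0.039], [0, 0, 0]], [[0, 0.0017, 0.039], [0, 0, 0]], [[0, 0.0017, 0.039], [0, 0, 0]], [[0, 0.0017, 0.038], [0, 0, 0]], [[-0.008, 0, 0], [0, 0, 0]], [[-0.008, 0, 0], [0, 0, 0]], [[-0.004, 0, 0], [0, 0, 0]], [[-0.002, 0, 0], [0, 0, 0]]]}}

```text
clock: 10.95
eef_pos: [0.6285, 0.158, 0.0505]
eef_rot: [-3.139, -0.0, 1.186]
contact_force: [0.4, 0.0, 0.2]
width: 0.002
gripper_force: 0.0
```

{"fn": "jog_arm", "kwargs": {"moves": [[[-0.003, 0, 0], [0, 0, 0]], [[-0.003, 0, 0], [0, 0, 0]], [[-0.003, 0, 0], [0, 0, 0]], [[-0.003, 0, 0], [0, 0, 0]], [[-0.003, 0, 0], [0, 0, 0]]]}}

```text
clock: 11.45
eef_pos: [0.6218, 0.1449, 0.0483]
eef_rot: [-3.137, 0.001, 1.188]
contact_force: [1.2, 1.6, 0.5]
width: 0.004
gripper_force: 0.8
```

```bash
python3 g.py; python3 - <<'E'
from h import *
im=capture("wrist");s=capture("scene")[200:300,220:370];s=cv2.resize(s,None,fx=3.7,fy=3.7,interpolation=cv2.INTER_CUBIC)
w=cv2.resize(im[150:330,150:400],None,fx=2,fy=2)
cv2.imwrite("pics/w7.png",cv2.vconcat([cv2.resize(s[:, :],(500,333)),w[:260]])[:,:,::-1])
E
```

```text
11.45 [0.62182957 0.14487125 0.04825563] [-3.13678199e+00  1.30832007e-03  1.18755424e+00] [-0.61847035  0.67087626  0.47909314  1.70101833 -0.38668368  0.86985764
 -0.35707798]
[0.63241673 0.18055474] [ 0.03705799 -0.0035085   0.00322407]
```

View pics/w7.png

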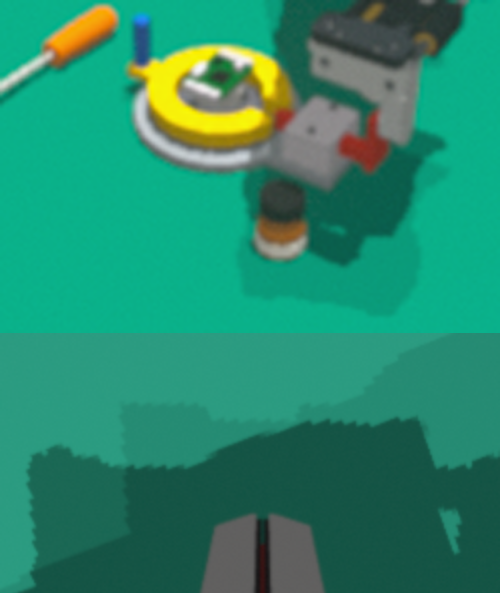

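The fingers are on the tab's outer face and the force is about 2 N. The nose is entering the slot, so I'll continue.

{"fn": "jog_arm", "kwargs": {"moves": [[[-0.002, 0, 0], [0, 0, 0]], [[-0.002, 0, 0], [0, 0, 0]], [[-0.002, 0, 0], [0, 0, 0]]]}}

```text
clock: 11.85
eef_pos: [0.6195, 0.1393, 0.0481]
eef_rot: [-3.137, 0.002, 1.187]
contact_force: [-0.5, 1.8, 0.5]
width: 0.004
gripper_force: 0.8
```

{"fn": "jog_arm", "kwargs": {"moves": [[[-0.003, 0, 0], [0, 0, 0]], [[-0.003, 0, 0], [0, 0, 0]], [[-0.002, 0, 0], [0, 0, 0]], [[-0.002, 0, 0], [0, 0, 0]]]}}

```text
clock: 12.25
eef_pos: [0.6157, 0.1299, 0.0481]
eef_rot: [-3.136, 0.002, 1.187]
contact_force: [-1.4, 2.4, -0.3]
width: 0.007
gripper_force: 0.8
```

{"fn": "jog_arm", "kwargs": {"moves": [[[-0.002, 0, 0], [0, 0, 0]], [[-0.002, 0, 0], [0, 0, 0]], [[-0.002, 0, 0], [0, 0, 0]]]}}

```text
clock: 12.55
eef_pos: [0.6135, 0.1243, 0.0482]
eef_rot: [-3.137, 0.002, 1.187]
contact_force: [-0.1, 2.0, -0.3]
width: 0.006
gripper_force: 0.8
```

The hand is at radius 136 mm and the stop should come at about 132. I'll finish in 1 mm steps.

{"fn": "jog_arm", "kwargs": {"moves": [[[-0.001, 0, 0], [0, 0, 0]], [[-0.001, 0, 0], [0, 0, 0]], [[-0.001, 0, 0], [0, 0, 0]]]}}

```text
clock: 12.85
eef_pos: [0.6127, 0.1223, 0.0483]
eef_rot: [-3.137, 0.001, 1.188]
contact_force: [1.5, 7.5, -2.9]
width: 0.002
gripper_force: 3.9
```

{"fn": "jog_arm", "kwargs": {"moves": [[[-0.001, 0, 0], [0, 0, 0]]]}}

```text
clock: 12.95
eef_pos: [0.6127, 0.1222, 0.0484]
eef_rot: [-3.137, -0.0, 1.188]
contact_force: [5.3, 10.9, -3.3]
width: 0.002
gripper_force: 6.2
```

{"fn": "jog_arm", "kwargs": {"moves": [[[-0.001, 0, 0], [0, 0, 0]]]}}

```text
clock: 13.05
eef_pos: [0.6126, 0.1222, 0.0485]
eef_rot: [-3.138, -0.002, 1.189]
contact_force: [7.2, 14.4, -5.2]
width: 0.008
gripper_force: 8.4
```

The force climbs with no further motion, so the bar is on its stop. I'll retreat and verify.

{"fn": "jog_arm", "kwargs": {"moves": [[[0.004, 0, 0], [0, 0, 0]], [[0.01, 0, 0], [0, 0, 0]], [[0.01, 0, 0], [0, 0, 0]], [[0.01, 0, -0.01], [0, 0, 0]], [[0, 0, -0.04], [0, 0, 0]], [[0, 0, -0.04], [0, 0, 0]], [[0, 0, -0.04], [0, 0, 0]], [[0, 0, -0.03], [0, 0, 0]]]}}

```text
clock: 13.85
eef_pos: [0.6259, 0.1517, 0.2116]
eef_rot: [-3.139, 0.0, 1.187]
contact_force: [0.5, 0.4, 0.4]
width: 0.004
gripper_force: 0.0
```

{"fn": "jog_arm", "kwargs": {"moves": [[[0.03, 0, -0.03], [0, 0, 0]], [[0.04, 0, -0.03], [0, 0, 0]], [[0.04, 0, 0], [0, 0, 0]], [[0, 0, 0], [0, 0, 0]], [[0, 0, 0], [0, 0, 0]]]}}

```text
clock: 14.35
eef_pos: [0.6666, 0.2543, 0.268]
eef_rot: [-3.137, 0.002, 1.189]
contact_force: [0.4, -0.2, -0.0]
width: 0.003
gripper_force: 0.0
```

```bash
python3 - <<'E'
from h import *
t=capture("top")[140:270,180:350];s=capture("scene")[190:290,220:370]
cv2.imwrite("pics/f.png",cv2.hconcat([cv2.resize(t,(400,306)),cv2.resize(s,(400,306))])[:,:,::-1]);print(get_obs()['eef_pos'],get_obs()['contact_force'])
E
```

```text
[0.66668695 0.25243621 0.26825795] [-0.47223836 -0.15991812  0.31504728]
```

View pics/f.png

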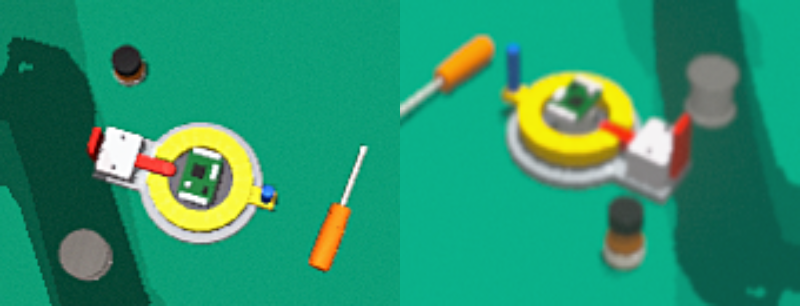

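The bar is through the slot, the tab sits against the guide at about (97,143), and the hand is clear.

```bash
python3 -c "
from rig import *
print(finish_job())"
```

```text
the job is handed in; nothing more can be done
None
```

I turned the disc until its slot faced the bar, pushed the bar through until the tab stopped against its guide, moved the hand clear and handed the job in; `finish_job()` returned no verdict.

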